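# Sort two keyed gearbox levers by their key slot

### The job

Sort the two dark steel lever arms by where the key slot is cut in the hub. Seat the one with its slot on the arm's side fully home on the gearbox's upright keyed shaft, slot over the key so that its arm points the way the key points. Lay the other one, with its slot on the side away from the arm, flat and right way up in the grey tray.

Things in the scene. Friction and masses are not known exactly. Their poses are not given: they have to be found in the camera images.
- lever_same_center (a point): Dark steel lever lying flat, 0.3 kg: hub 34 mm tall, bore 34 mm across; arm 24 mm wide, 12 thick, level with the hub's underside, to an eye 100 mm from the bore axis (reach -31 to +115 mm). Grip the hub's flats, 54 mm apart across y. Point: bore centre, 17 mm above the underside; x along the arm, z up. Key slot 20 mm wide, to 25 mm from the axis, on the arm's side (+x): goes on the shaft.
- lever_opposite_center (a point): Dark steel lever lying flat, 0.3 kg: hub 34 mm tall, bore 34 mm across; arm 24 mm wide, 12 thick, level with the hub's underside, to an eye 100 mm from the bore axis (reach -31 to +115 mm). Grip the hub's flats, 54 mm apart across y. Point: bore centre, 17 mm above the underside; x along the arm, z up. Key slot 20 mm wide, to 25 mm from the axis, on the far side (-x): goes in the tray.
- shaft_seat (a point): Seat (top of the 50 mm boss) on the axis of the fixed gearbox's upright shaft, 14 mm above its deck, z up; a lever that is home has its centre 17 mm above. Shaft 26 mm across, 52 tall, top 14 mm tapered to 10. x points along the brass key: 12 mm wide, to 20 mm from the axis, 24 tall plus a 6 mm narrow lead-in. At -x, 42 to 60 mm out, a stop lug 44 mm wide, 16 tall, blocks a wrong lever's arm.
- tray_in (a point): Centre of the inner floor of the fixed open grey plastic tray, 5 mm above the bench; 230 x 210 mm outside along x and y, walls 5 mm thick, tops 40 mm above the bench; z up. A lever fits best along x, hub centre about 40 mm back from the middle.
Mind the look-alikes: they are no part of the job. What is shaped like the part that bears lever_same_center but blue or green is not meant.

How it is judged:
By the outcome, as a careful person would: the job done as asked, in the order asked, and still so for the second after the job is handed in, with the robot touching nothing.
It also fails if it takes over 72 s, if anything falls off the work surface, if the arm or the gripper's body presses on something with over 40 N, if the wrist force passes 120 N, or if a joint passes its speed limit or range.

### The arm

A 7-joint arm with a two-finger parallel gripper is mounted at the origin on the work surface. World frame = base frame: x ahead of the robot, y to its left, z up, the work surface at z = 0. Lengths are in m, angles in rad, forces in N, time in s.
With the tool pointing down it reaches from about 0.4 to 0.875 m from the base axis. Payload 19.3 kg.
Tool frame: the origin (TCP) lies at the very end of the fingers, on their centre line; the grasp point (between the pads) lies 19 mm behind it; z points along the fingers, y is the direction in which the jaws open and shut (so a half turn about z gives the same grasp; the last joint's range is limited). The gripper opens to 85 mm and grips with 20 to 120 N. Pads are 22 mm wide; open, the fingers measure 114 mm over their backs; the gripper's body (76 mm by 85 mm) begins 54 mm behind the grasp point. The pads swing forward as they close: fully open they stand 13 mm farther back than shut.
Start: joints at [1.073, 0.521, -0.036, 1.599, 0.021, 1.021, -0.113], TCP at [0.259, -0.569, 0.195] pointing down, gripper open.
Joint ranges: [-2.91, 2.91], [-0.3, 2.13], [-1.5, 1.42], [0.17, 2.43], [-1.26, 4.41], [0.16, 1.93], [-2.52, 2.52]. Speed limits (rad/s): [1.89, 1.89, 2.39, 2.39, 3.01, 3.01, 3.01].

### API

Orientations are given as [roll, pitch, yaw] about the fixed x, y, z axes, in that order (R = Rz(yaw) Ry(pitch) Rx(roll)).
In Python, from workcell import bot, vision, job_done gives the robot as it stands.
- The arm moves only by the tool arm_command, never from a script. Its arguments are lists of equal length, an entry for each row: "gripper": the finger opening in cm, from 0 to 8.54; "slide": the shift along the tool's x, y, z in cm, a list of three; "turn": the turn, a rotation vector about the tool's x, y, z in degrees, a list of three. A call has 1 to 5 rows; each row is the pose to reach, as a shift and turn from the pose commanded when the call began, along the tool's axes at that moment; what a row does not reach only later rows make up. A row lasts 1/8 s, in which the tool goes at most 62.5 mm and 10.7 degrees, less where a joint would pass 70% of its speed; a pose out of reach is approached as far as the arm can. A call with a gripper value outside its range is refused whole. The fingers move at their own pace and stop on an object; "force" is the grip in N (left out, the last holds). Time passes only in rows, so rows that repeat a pose let the fingers close. It gives the time, the measured TCP pose, the force and the opening at its end, in the units of the state.
- bot.observe(): the state, without advancing time (a new reading comes with each control period).
- vision.grab_frame(name): name is "side" or "top" or "wrist"; returns the picture (480x640x3 uint8, blue, green, red); there is no depth.
- vision.camera_model(name): a dict with "mtx" (3x3 intrinsics, pixels), "k1" (the pictures are not rectified: a ray, as slopes to the right and down, at radius r is drawn at 1 + k1 r^2 times it, then the intrinsics apply), "T" (4x4, takes a point from camera to world coordinates). Camera axes: x right, y down, z forward; pixel columns grow to the right and rows downward; lengths in m; the calibration is good to about 2 mm. A picture is of the moment at which its call begins: read the wrist's pose just before it. camera_model takes no time and is no camera call; for the wrist camera it gives the pose at the moment of the call.
- job_done(): hands the job in, once; it reports no verdict.
The state is a dict: "clock": time; "qpos": joint angles; "qd": joint speeds; "joint_efforts": joint torques, N m; "position": TCP position; "tool_rot": TCP orientation; "force": force on the tool from outside, world axes, zero at the start; "moment": the same for the moment, N m; "grip_width": finger opening in m.
Only numpy, scipy, OpenCV 4.12 (cv2) and the standard library are available. Lean on these libraries where they do the work, as an engineer would, in place of code of your own. Each camera call takes 0.05 s, during which the arm holds its last target. There are 200 camera calls.

## Working session

There is one attempt and no reset: what is moved stays moved. The work goes in short steps, Python scripts to look and compute and a tool call to move; the robot and the scene stay as the last step left them, time stands still between calls to the robot, and variables do not carry over. Pictures are saved under pics/ and viewed, about 8 in all and at most 12, crops included, and the job is handed in when it is done.

Besides the shell and the picture viewer there is one more tool, called after ">>>" in YAML: its name, and indented under it one key for each argument. arm_command: Moves the arm, as the interface text tells. Its arguments: {"type":"object","properties":{"gripper":{"type":"array","items":{"type":"number"}},"slide":{"type":"array","items":{"type":"array","items":{"type":"number"}}},"turn":{"type":"array","items":{"type":"array","items":{"type":"number"}}},"force":{"type":"number"}},"required":["gripper","slide","turn"]}

```bash
ls; mkdir -p pics; cat > h.py <<'E'
import numpy as np, cv2
from workcell import bot, vision, job_done
def ray(cm,u,v):
    K=np.array(cm["mtx"]);k=cm["k1"];T=np.array(cm["T"])
    d=cv2.undistortPoints(np.array([[[u,v]]],float),K,np.array([k,0,0,0,0.]))[0,0]
    return T[:3,3],T[:3,:3]@np.array([d[0],d[1],1])
def onz(cm,u,v,z):
    o,d=ray(cm,u,v);return o+d*(z-o[2])/d[2]
def px(cm,p):
    T=np.array(cm["T"]);q=T[:3,:3].T@(np.array(p)-T[:3,3]);x=q[:2]/q[2]
    x=x*(1+cm["k1"]*(x@x));K=np.array(cm["mtx"]);return K[:2,:2]@x+K[:2,2]
E
python3 - <<'E'
from h import *
s=bot.observe();print({k:np.round(v,3).tolist() for k,v in s.items()})
for n in ("top","side"):
    im=vision.grab_frame(n);cv2.imwrite(f"pics/{n}0.png",im)
    c=vision.camera_model(n);print(n,np.round(c["mtx"],1).tolist(),c["k1"],np.round(c["T"],3).tolist())
E
```

```text
pics
{'clock': 0.0, 'qpos': [1.073, 0.522, -0.036, 1.6, 0.021, 1.021, -0.113], 'qd': [0.0, 0.0, -0.0, -0.002, 0.001, -0.002, -0.001], 'joint_efforts': [0.0, -92.711, 1.98, -36.993, 0.018, 0.008, 0.0], 'position': [0.259, -0.568, 0.195], 'tool_rot': [-3.14, 0.0, 0.428], 'force': [-0.507, -0.134, -0.202], 'moment': [0.006, -0.045, 0.042], 'grip_width': 0.085}
top [[477.7, 0.0, 322.5], [0.0, 477.7, 244.2], [0.0, 0.0, 1.0]] -0.021091659365259897 [[-0.016, -0.997, 0.07, 0.37], [-1.0, 0.018, 0.02, -0.009], [-0.021, -0.07, -0.997, 0.959], [0.0, 0.0, 0.0, 1.0]]
side [[464.4, 0.0, 316.8], [0.0, 464.4, 237.0], [0.0, 0.0, 1.0]] -0.10448070485850594 [[-0.858, -0.34, 0.384, 0.036], [-0.513, 0.584, -0.629, 0.66], [-0.011, -0.737, -0.676, 0.797], [0.0, 0.0, 0.0, 1.0]]
```

View pics/top0.png

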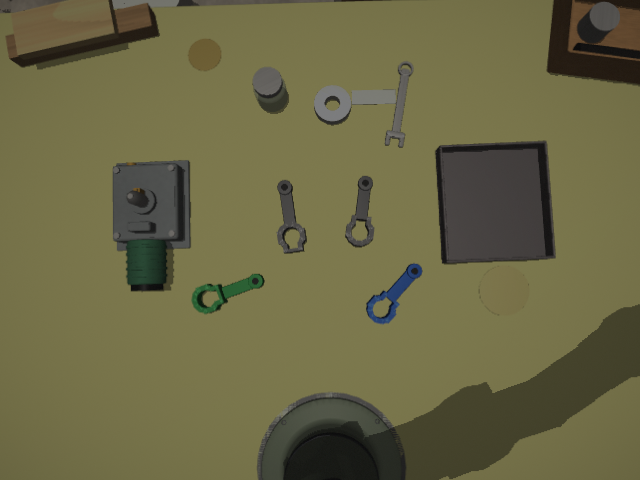

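View pics/side0.png

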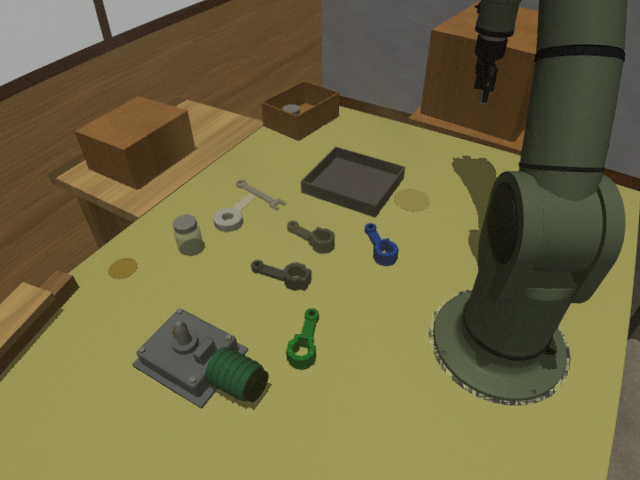

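The two dark levers have their hubs near (291,237) and (360,231) in the top picture. The gearbox shaft is near (140,200), with the lug below it and the key pointing up, and the tray is at (495,203). I'll zoom in to see the slots and measure.

```bash
python3 - <<'E'
from h import *
im=cv2.imread("pics/top0.png");c=vision.camera_model("top")
a=im[170:260,265:385];b=im[155:245,100:200]
k=lambda x:cv2.resize(x,None,fx=400/x.shape[1],fy=400/x.shape[1],interpolation=cv2.INTER_CUBIC)
A,B=k(a),k(b);h=max(A.shape[0],B.shape[0])
out=np.zeros((h,800,3),np.uint8);out[:A.shape[0],:400]=A;out[:B.shape[0],400:]=B
cv2.imwrite("pics/z1.png",cv2.convertScaleAbs(out,alpha=1.6))
hsv=cv2.cvtColor(im,cv2.COLOR_BGR2HSV)
m=((hsv[...,1]<70)&(hsv[...,2]<130)).astype(np.uint8)*255
cs,_=cv2.findContours(m,cv2.RETR_CCOMP,cv2.CHAIN_APPROX_NONE)
for q in cs:
    x,y,w,hh=cv2.boundingRect(q);ar=cv2.contourArea(q)
    if ar>100 and 100<x<560 and 130<y<300: print((x,y,w,hh),ar,np.round(cv2.minEnclosingCircle(q)[0],1))
for n,p,z in (("L hub",(291.5,237.5),.034),("L eye",(285,187),.012),("R hub",(360,231.5),.034),("R eye",(365,183),.012),("tray tl",(440,147),.04),("tray br",(552,259),.04),("tray tr",(547,143),.04),("tray bl",(446,263),.04)): print(n,np.round(onz(c,*p,z),3))
E
```

```text
(131, 284, 32, 7) 153.0 [146.5 286.5]
(277, 180, 29, 73) 1138.5 [289.1 215.8]
(283, 227, 18, 23) 276.5 [292. 238.]
(345, 176, 29, 71) 1117.5 [362.8 210.9]
(350, 219, 19, 23) 283.0 [358.7 230. ]
(113, 160, 78, 91) 6142.0 [152. 205.]
(436, 141, 120, 122) 13049.5 [496.  202.6]
L hub [0.449 0.069 0.034]
L eye [0.553 0.083 0.012]
R hub [ 0.459 -0.064  0.034]
R eye [ 0.558 -0.078  0.012]
tray tl [ 0.621 -0.223  0.04 ]
tray br [ 0.399 -0.43   0.04 ]
tray tr [ 0.625 -0.432  0.04 ]
tray bl [ 0.394 -0.227  0.04 ]
```

View pics/z1.png

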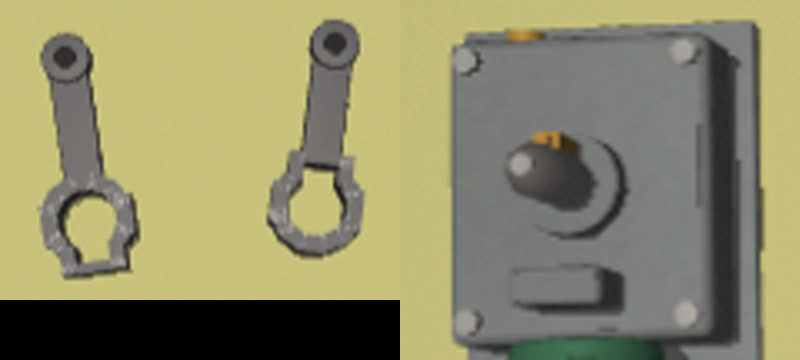

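Left lever: its slot opens away from the arm, so it goes in the tray. Right lever: its slot is on the arm's side, so it goes on the shaft. The key points up in the picture, about world +x. I'll add a move planner and get a close wrist view of the gearbox.

```bash
cat >> h.py <<'E'
from scipy.spatial.transform import Rotation as Ro
def plan(p,yaw):
    s=bot.observe();R=Ro.from_euler("xyz",s["tool_rot"])
    d=R.inv().apply(np.array(p)-s["position"])*100
    t=(R.inv()*Ro.from_euler("xyz",[180,0,yaw],degrees=True)).as_rotvec(degrees=True)
    print("slide",np.round(d,2).tolist(),"turn",np.round(t,1).tolist(),"n",np.linalg.norm(d)/6.25,np.linalg.norm(t)/10.7)
def tri(*rs):
    A=0;b=0
    for o,d in rs:
        d=d/np.linalg.norm(d);P=np.eye(3)-np.outer(d,d);A=A+P;b=b+P@o
    return np.linalg.solve(A,b)
E
python3 - <<'E'
from h import *
t=vision.camera_model("top");s=vision.camera_model("side");w=vision.camera_model("wrist")
print("shaft top", tri(ray(t,130.2,195.8),ray(s,180,323)), onz(t,144,201,.07))
o=bot.observe();R=Ro.from_euler("xyz",o["tool_rot"]).as_matrix();T=np.array(w["T"])
print(np.round(R.T@(T[:3,3]-o["position"]),4).tolist(),np.round(R.T@T[:3,:3],3).tolist(),np.round(w["mtx"],0).tolist())
plan([.5,-.1,.3],98)
E
```

```text
shaft top [0.52173807 0.35214221 0.11593833] [0.52091382 0.34615283 0.07      ]
[0.0797, -0.0002, -0.1797] [[0.001, -0.95, -0.313], [1.0, 0.001, -0.0], [0.001, -0.313, 0.95]] [[348.0, 0.0, 320.0], [0.0, 348.0, 236.0], [0.0, 0.0, 1.0]]
slide [41.35, -32.64, -10.51] turn [-0.1, -0.0, -73.5] n 8.594292019680761 6.868172081360414
```

>>> arm_command:
  gripper: [8.5,8.5,8.5,8.5,8.5]
  slide:
    - [5,-4,-6]
    - [10,-8,-10]
    - [15,-12,-10.5]
    - [20,-16,-10.5]
    - [25,-20,-10.5]
  turn:
    - [0,0,-10.5]
    - [0,0,-21]
    - [0,0,-31.5]
    - [0,0,-42]
    - [0,0,-52.5]

```text
clock: 0.72
position: [0.3871, -0.3154, 0.2991]
tool_rot: [3.141, 0.0, 1.35]
force: [1.2, -0.7, -0.7]
grip_width: 0.085
```

```bash
python3 -c "
from h import *
plan([.522,.15,.29],125)"
```

```text
slide [48.37, 2.97, 0.89] turn [0.0, 0.0, -47.7] n 7.755042478109206 4.454132807183244
```

>>> arm_command:
  gripper: [8.5,8.5,8.5,8.5,8.5]
  slide:
    - [6,0.4,0]
    - [12,0.8,0]
    - [18,1.2,0]
    - [24,1.6,0]
    - [30,1.8,0]
  turn:
    - [0,0,-10.5]
    - [0,0,-21]
    - [0,0,-31.5]
    - [0,0,-42]
    - [0,0,-52.5]

```text
clock: 1.35
position: [0.4716, -0.0272, 0.2987]
tool_rot: [-3.142, 0.0, 2.266]
force: [0.1, -0.1, -0.1]
grip_width: 0.0851
```

```bash
python3 -c "
from h import *
plan([.522,.34,.26],172)"
```

```text
slide [24.97, 27.39, 3.87] turn [-0.0, 0.0, -42.2] n 5.962335402801081 3.9408066439361447
```

>>> arm_command:
  gripper: [8.5,8.5,8.5,8.5,8.5]
  slide:
    - [4,4.4,0]
    - [8,8.8,0]
    - [12,13.2,0]
    - [16,17.6,0]
    - [20,22,0]
  turn:
    - [0,0,-10.5]
    - [0,0,-21]
    - [0,0,-31.5]
    - [0,0,-42]
    - [0,0,-46]

```text
clock: 1.98
position: [0.5141, 0.2668, 0.2984]
tool_rot: [-3.141, -0.0, 3.066]
force: [1.3, -1.0, 0.3]
grip_width: 0.0851
```

```bash
python3 -c "
from h import *
import json
c=vision.camera_model('wrist');im=vision.grab_frame('wrist');cv2.imwrite('pics/w1.png',im)
np.save('w1T.npy',c['T']);print(bot.observe()['qd'],np.round(c['T'],4).tolist(),c['k1'])"
```

```text
[ 0.07104754 -0.05354438 -0.00679535  0.07647236 -0.07246982 -0.05409036
  0.04336637] [[0.0742, 0.947, 0.3124, 0.4332], [0.9972, -0.0707, -0.0227, 0.2727], [0.0006, 0.3132, -0.9497, 0.4782], [0.0, 0.0, 0.0, 1.0]] -0.053422839439080466
```

View pics/w1.png

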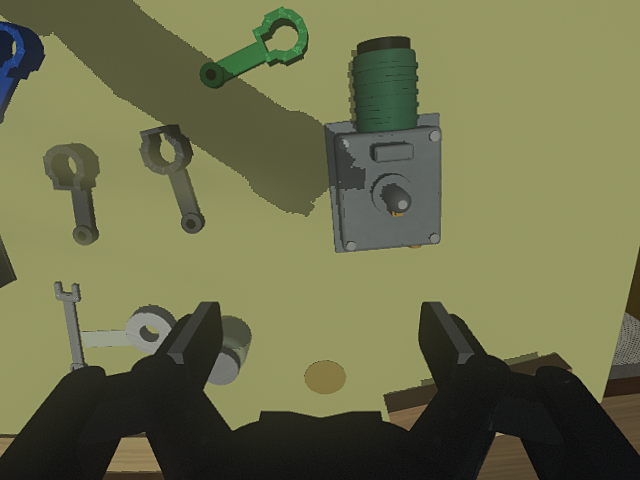

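The wrist view shows the boss at about (391,193), the shaft tip at about (404,203), and the brass key just below the shaft, which is world +x. I'll check the axis position by casting both points at their heights.

```bash
python3 - <<'E'
from h import *
c=vision.camera_model('wrist');c['T']=np.load('w1T.npy');t=vision.camera_model('top')
for z in (.106,.116,.126):
  print(z,"w tip",onz(c,403.5,203.5,z)[:2].round(4),"w boss",onz(c,391.3,193.5,z-.052)[:2].round(4),"t tip",onz(t,130.2,196,z)[:2].round(4),"t boss",onz(t,145.3,201.5,z-.052)[:2].round(4))
print(tri(ray(c,403.5,203.5),ray(t,130.2,196)),tri(ray(c,391.3,193.5),ray(t,145.3,201.5)))
z=.064-.014
print("screws",[onz(c,*p,z)[:2].round(4).tolist() for p in ((435,135.5),(434,238.5),(349,245),(348.5,142))])
print("lug mid",onz(c,392.5,151,z+.016)[:2])
# lever R from wrist
print("R hub", onz(c,71,168,.034)[:2],"eye",onz(c,85,235,.012)[:2])
plan([.47,.345,.26],180)
plan([.46,-.062,.20],172)
E
python3 - <<'E'
import cv2
im=cv2.imread('pics/w1.png');a=im[110:260,320:450];cv2.imwrite('pics/z2.png',cv2.resize(a,None,fx=4,fy=4,interpolation=cv2.INTER_CUBIC))
E
```

```text
0.106 w tip [0.5245 0.3576] w boss [0.5235 0.3544] t tip [0.5246 0.3574] t boss [0.5226 0.35  ]
0.116 w tip [0.5221 0.3554] w boss [0.5214 0.3525] t tip [0.5228 0.3531] t boss [0.5209 0.346 ]
0.126 w tip [0.5196 0.3531] w boss [0.5193 0.3506] t tip [0.5209 0.3488] t boss [0.5192 0.3421]
[0.52476578 0.35788702 0.10493546] [0.52671587 0.3578842  0.0347888 ]
screws [[0.4577, 0.4086], [0.5879, 0.4104], [0.5886, 0.2991], [0.4582, 0.305]]
lug mid [0.47099877 0.35420534]
R hub [ 0.46182446 -0.05379603] eye [ 0.55906169 -0.07700558]
slide [4.7, 6.71, 3.86] turn [0.2, -0.1, -3.8] n 1.4488095821782152 0.3531531074277345
slide [3.01, -33.99, 9.7] turn [0.2, -0.1, 4.2] n 5.675601477675423 0.3959203864346691
```

View pics/z2.png

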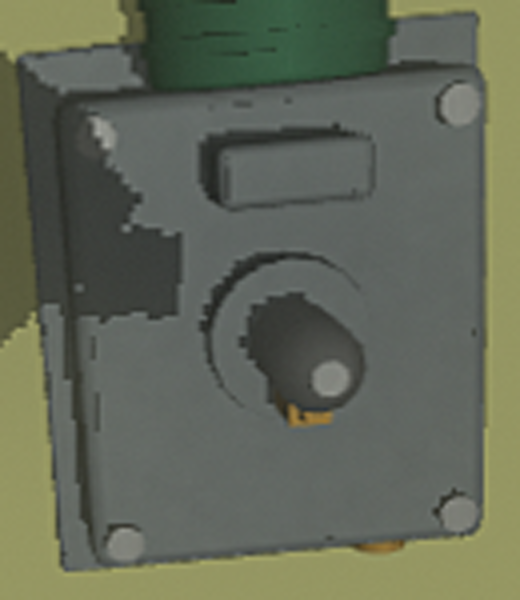

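>>> arm_command:
  gripper: [8.5,8.5,8.5,8.5]
  slide:
    - [1,-4,3.5]
    - [1.5,-8.2,8]
    - [1.5,-8.2,8.8]
    - [1.5,-8.2,8.8]
  turn:
    - [0,0,-4]
    - [0,0,-4]
    - [0,0,-4]
    - [0,0,-4]

```text
clock: 2.52
position: [0.4925, 0.1849, 0.2106]
tool_rot: [3.141, -0.001, 3.133]
force: [-0.0, 0.6, 0.1]
grip_width: 0.085
```

```bash
python3 -c "
from h import *
c=vision.camera_model('wrist');im=vision.grab_frame('wrist');cv2.imwrite('pics/w2f.png',im)
np.save('w2T.npy',c['T']);print(np.round(bot.observe()['qd'],3),np.round(c['T'],4).tolist())
u,v=px(c,[.522,.354,.08]);print(u,v);u,v=int(u),int(v);x0,y0=max(u-150,0),max(v-110,0);print(x0,y0)
cv2.imwrite('pics/w2.png',cv2.resize(im[y0:y0+240,x0:x0+300],None,fx=2.5,fy=2.5,interpolation=cv2.INTER_CUBIC))"
```

```text
[-0.008 -0.009 -0.006 -0.01  -0.     0.003  0.002] [[0.0081, 0.9497, 0.313, 0.4114], [1.0, -0.008, -0.0015, 0.1854], [0.0011, 0.313, -0.9498, 0.3903], [0.0, 0.0, 0.0, 1.0]]
496.6682129610543 243.25722302178121
346 133
```

View pics/w2.png

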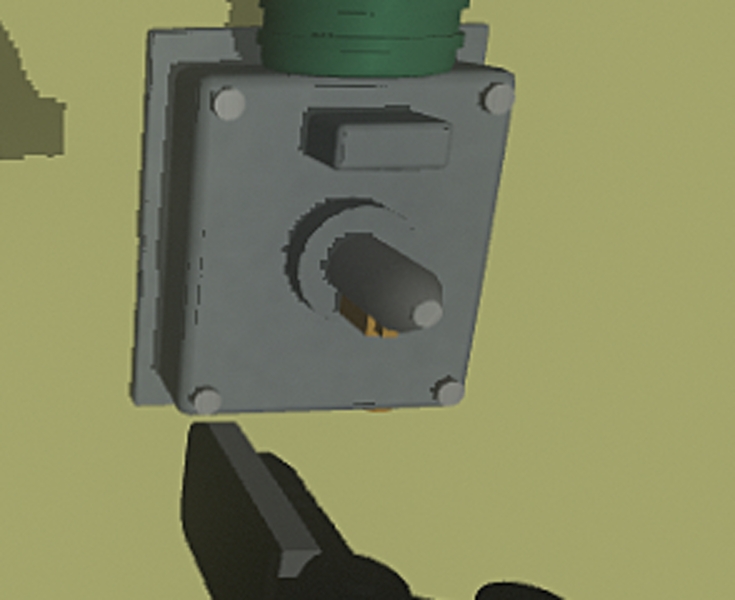

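The brass key is on the +x side at crop (380,325), the shaft tip at (427,313), and the four screws are clear. Together with w1 I can triangulate these.

```bash
python3 - <<'E'
from h import *
c=vision.camera_model('wrist');c1=dict(c,T=np.load('w1T.npy'));c2=dict(c,T=np.load('w2T.npy'));t=vision.camera_model('top')
g=lambda x,y:(x/2.5+346,y/2.5+133)
P={}
for n,a,b in (("tip",(403,204.5),g(427,313)),("TL",(344.3,142.5),g(229,103)),("TR",(434.8,136),g(498,98)),("BR",(434.6,238.3),g(450,391)),("BL",(351.3,246.3),g(206,400))):
    P[n]=tri(ray(c1,*a),ray(c2,*b));print(n,P[n].round(4))
for e in (("TL","BL"),("TR","BR")):
    d=P[e[1]]-P[e[0]];print("yaw",np.degrees(np.arctan2(d[1],d[0])))
d=P["TR"]-P["TL"];print(np.degrees(np.arctan2(-d[0],d[1])));d=P["BR"]-P["BL"];print(np.degrees(np.arctan2(-d[0],d[1])))
print("with top",tri(ray(c1,403,204.5),ray(c2,*g(427,313)),ray(t,130.2,196)))
plan([.46,-.062,.20],172);plan([.505,.353,.21],180)
E
```

```text
tip [0.5233 0.355  0.1152]
TL [0.4591 0.2995 0.0532]
TR [0.458  0.4076 0.0523]
BR [0.5863 0.4104 0.0529]
BL [0.5897 0.3022 0.0513]
yaw 1.1843261110166683
yaw 1.237273381092059
0.5537057528560203
1.8023113007066314
with top [0.52319073 0.35451787 0.11512102]
slide [3.08, -24.78, 1.1] turn [0.0, 0.0, 7.5] n 3.9990016449789594 0.7038790235532433
slide [-1.08, 16.76, 0.14] turn [0.0, 0.0, -0.5] n 2.6868188271189966 0.044027282785660496
```

The axis comes to (0.523, 0.355), the tip to z 0.115 (seat about 0.0635), and the key yaw to about 1.2°. The screw centroid agrees. Next is the right-hand lever.

>>> arm_command:
  gripper: [8.5,8.5,8.5,8.5,8.5]
  slide:
    - [0.6,-6,0]
    - [1.2,-12,0]
    - [2,-18,0.5]
    - [2.5,-24,1]
    - [3.1,-24.8,1.1]
  turn:
    - [0,0,2]
    - [0,0,4]
    - [0,0,7.5]
    - [0,0,7.5]
    - [0,0,7.5]

```text
clock: 3.2
position: [0.4597, -0.0661, 0.2002]
tool_rot: [-3.141, 0.001, 2.998]
force: [0.6, 0.8, 0.3]
grip_width: 0.0847
```

```bash
python3 -c "
from h import *
c=vision.camera_model('wrist');im=vision.grab_frame('wrist');cv2.imwrite('pics/w3.png',im)
np.save('w3T.npy',c['T']);print(np.round(bot.observe()['qd'],3),np.round(bot.observe()['position'],4))"
```

```text
[-0.059  0.005 -0.028 -0.011  0.004  0.005 -0.048] [ 0.4592 -0.0649  0.2002]
```

View pics/w3.png

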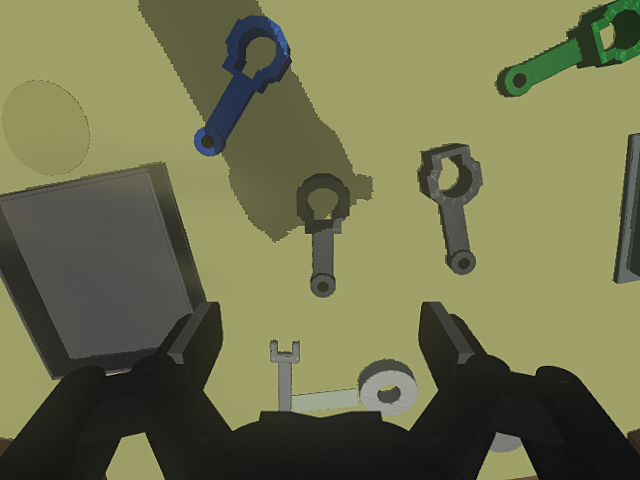

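The target lever's hub centre is at about (323.5,201) and its eye at (323,286). The lever lines up with the tool, with the slot toward the arm, which confirms the sorting.

```bash
python3 - <<'E'
from h import *
c=vision.camera_model('wrist');c['T']=np.load('w3T.npy')
im=cv2.imread('pics/w3.png')
f=lambda *a:onz(c,*a)[:2]
print("flats",f(297.5,200,.034),f(350,200,.034),"back",f(323.5,173.5,.034))
for h,e in (((323.5,201),(323,286)),((451,175),(461.5,263))):
    a,b=f(*h,.034),f(*e,.012);d=b-a;print(a.round(4),b.round(4),np.linalg.norm(d),np.degrees(np.arctan2(d[1],d[0])))
# bore contour
hsv=cv2.cvtColor(im,cv2.COLOR_BGR2HSV);m=((hsv[...,1]>75)&(hsv[...,0]>15)&(hsv[...,0]<40)).astype(np.uint8)
cs,_=cv2.findContours(m,cv2.RETR_CCOMP,cv2.CHAIN_APPROX_NONE)
for q in cs:
    x,y,w,h=cv2.boundingRect(q)
    if 280<x<480 and 130<y<300 and w<60 and cv2.contourArea(q)>30:print((x,y,w,h),cv2.contourArea(q))
E
```

```text
flats [ 0.4507292  -0.08804951] [ 0.45830135 -0.03546157] back [ 0.42803478 -0.05827642]
[ 0.4555 -0.0622] [ 0.5605 -0.0773] 0.10611317627561684 -8.232325995174566
[0.4472 0.0675] [0.5548 0.0847] 0.109008600681641 9.102363713859717
(318, 282, 10, 10) 64.0
(458, 259, 12, 10) 63.5
(307, 188, 32, 32) 697.5
(438, 157, 22, 35) 477.5
(295, 172, 56, 127) 4171.5
```

```bash
python3 -c "
from h import *
plan([.461,-.063,.005],171.7)"
```

```text
slide [-0.14, 0.23, 19.52] turn [-0.0, 0.0, 0.2] n 3.1228300704645964 0.01474505878590375
```

>>> arm_command:
  gripper: [8.5,8.5,8.5,8.5,8.5]
  slide:
    - [-0.1,0.2,6]
    - [-0.1,0.2,12]
    - [-0.1,0.2,15.5]
    - [-0.1,0.2,18]
    - [-0.1,0.2,19.5]
  turn:
    - [0,0,0]
    - [0,0,0]
    - [0,0,0]
    - [0,0,0]
    - [0,0,0]

```text
clock: 3.88
position: [0.4615, -0.0594, 0.0041]
tool_rot: [3.141, 0.0, 3.004]
force: [0.1, 0.8, 0.7]
grip_width: 0.085
```

>>> arm_command:
  gripper: [8.5,5,5,5,5]
  slide:
    - [0,0,0]
    - [0,0,0]
    - [0,0,0]
    - [0,0,0]
    - [0,0,0]
  turn:
    - [0,0,0]
    - [0,0,0]
    - [0,0,0]
    - [0,0,0]
    - [0,0,0]
  force: 50

```text
clock: 4.5
position: [0.4608, -0.0613, 0.005]
tool_rot: [-3.142, 0.0, 3.002]
force: [0.6, 0.0, -0.7]
grip_width: 0.0501
```

Opening 50 mm instead of 54 is suspicious, so I'll look.

```bash
python3 -c "
from h import *
c=vision.camera_model('wrist');im=vision.grab_frame('wrist');cv2.imwrite('pics/w4.png',im);np.save('w4T.npy',c['T'])
s=bot.observe();print(s['position'],s['grip_width'],s['force'])"
```

```text
[ 0.46078823 -0.06124348  0.00488347] 0.05011925390155345 [-0.82569276 -0.76861433 -0.175261  ]
```

View pics/w4.png

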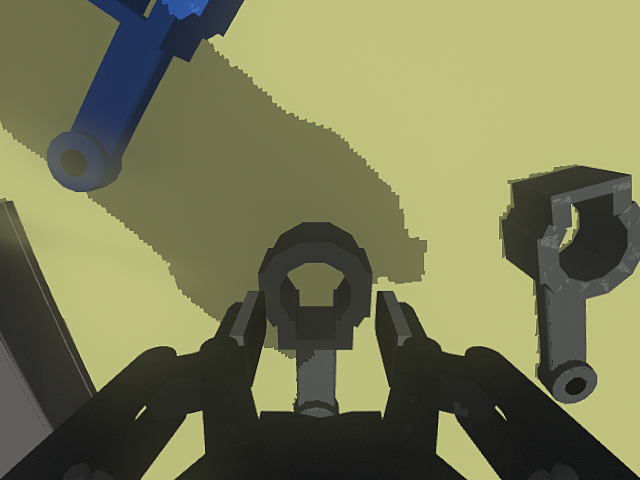

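```bash
python3 - <<'E'
from h import *
c=vision.camera_model('wrist');c['T']=np.load('w4T.npy')
R=Ro.from_euler("xyz",bot.observe()["tool_rot"]).as_matrix();p=bot.observe()["position"]
f=lambda u,v,z:np.round((R.T@(onz(c,u,v,z)-p))[:2]*1000,1)
for n,u,v,z in (("bore far",316,264,.034),("flatL",259,280,.034),("flatR",372,280,.034),("flatR0",372,265,.034),("flatR1",371,318,.034),("step R",352,318,.034),("slot endR",353,349,.034),("slot endL",280,350,.034),("slot inner",298,307,.034),("back top",316,240,.034),("back bottom",316,222,0.0)): print(n,f(u,v,z))
for z in (0.005,.024,.034): print(px(c,[*p[:2],z]))
E
python3 -c "
import cv2;im=cv2.imread('pics/w4.png');cv2.imwrite('pics/z4.png',cv2.convertScaleAbs(cv2.resize(im[200:430,210:430],None,fx=2.6,fy=2.6,interpolation=cv2.INTER_CUBIC),alpha=2.2))"
```

```text
bore far [17.8 -2.1]
flatL [  9.5 -29.3]
flatR [ 9.6 24.5]
flatR0 [17.3 24.2]
flatR1 [-11.2  25.1]
step R [-11.2  15.7]
slot endR [-29.5  16.8]
slot endL [-30.1 -20.8]
slot inner [ -5. -11.]
back top [29.7 -2.1]
back bottom [28.6 -2.4]
[320.3709311  273.24009635]
[320.41853421 288.59647724]
[320.44762933 297.98399175]
```

View pics/z4.png

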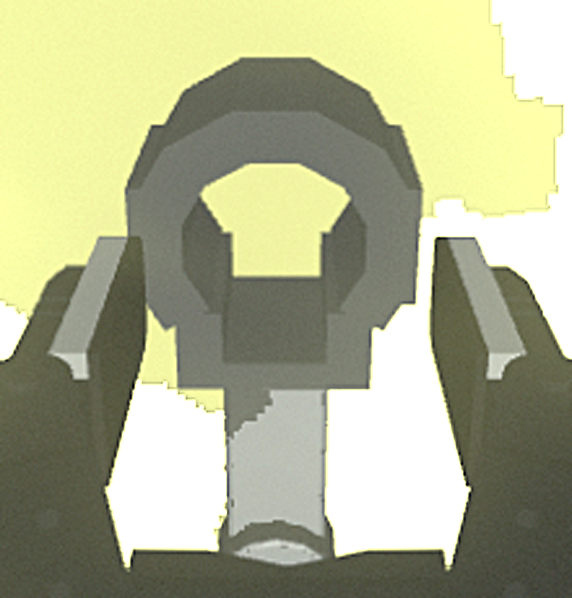

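The fingers appear to float above the hub. Using known widths, the tips sit about 40 mm short of the stated TCP. I can check this against the first side image, where the fingertip is at about (486,100).

```bash
python3 - <<'E'
from h import *
c=vision.camera_model('side');R=Ro.from_euler("xyz",[-3.14,0,.428]).as_matrix();p=np.array([.259,-.568,.195])
for z in (0,-.013,-.05,-.1):
  print(z,[px(c,p+R@np.array([x,y,z])).round(1).tolist() for x in(0,) for y in (-.05,0,.05)])
im=cv2.imread('pics/side0.png');g=cv2.cvtColor(im,cv2.COLOR_BGR2GRAY)
for v in range(84,112,2): print(v,''.join('#' if g[v,u]<45 else '+' if g[v,u]<65 else '.' for u in range(465,520)))
# now: sizes of finger in top image
im=vision.grab_frame("side");cv2.imwrite("pics/side1.png",im)
s=bot.observe();print(px(c,s["position"]),px(c,s["position"]+[0,0,.04]))
E
```

```text
0 [[479.3, 120.1], [476.5, 111.5], [473.8, 103.4]]
-0.013 [[480.3, 115.8], [477.4, 107.2], [474.7, 99.2]]
-0.05 [[483.2, 103.1], [480.2, 94.9], [477.3, 87.1]]
-0.1 [[487.2, 85.4], [484.0, 77.5], [480.9, 70.0]]
84 +++++++++#############++######+++++++++++++++++++++++++
86 +++++++++#####################+++++++++++++++++++++++++
88 +++++++++####################++++++++++++++++++++++++++
90 ++++++++++++++++++###########++++++++++++++++++++++++++
92 ++++++++++++++++++#######++++++++++++++++++++++++++++++
94 +++++++++++++++++#######+++++++++++++++++++++++++++++++
96 +++++++++++++++++######++++++++++++++++++++++++++++++++
98 +++++++++++++++++######++++++++++++++++++++++++++++++++
100 ++++++++++++++++######+++++++++++++++++++++++++++++++++
102 +++++++++++++++++#####+++++++++++++++++++++++++++++++++
104 +++++++++++++++++++++++++++++++++++++++++++++++++++++++
106 +++++++++++++++++++++++++++++++++++++++++++++++++++++++
108 +++++++++++++++++++++++++++++++++++++++++++++++++++++++
110 +++++++++++++++++++++++++++++++++++++++++++++++++++++++
[322.08757909 244.46844638] [322.04039137 232.47374759]
```

Side image confirms it: the open tips project at about 50 mm behind the stated TCP, where 13 mm was expected. The real finger ends are therefore about 37 mm above the reported TCP, and the fingers closed on air over the hub. I'll correct for that: reopen, centre, and lower about 39 mm while watching the force.

>>> arm_command:
  gripper: [8.5,8.5,8.5,8.5,8.5]
  slide:
    - [0,0,0]
    - [-0.1,-0.2,0]
    - [-0.1,-0.2,0.5]
    - [-0.1,-0.2,1.2]
    - [-0.1,-0.2,2]
  turn:
    - [0,0,0]
    - [0,0,0]
    - [0,0,0]
    - [0,0,0]
    - [0,0,0]

```text
clock: 5.22
position: [0.4613, -0.0632, -0.0159]
tool_rot: [3.142, -0.0, 3.002]
force: [-0.4, 0.4, -0.4]
grip_width: 0.0851
```

>>> arm_command:
  gripper: [8.5,8.5,8.5,8.5,8.5]
  slide:
    - [0,0,0.5]
    - [0,0,1]
    - [0,0,1.5]
    - [0,0,1.9]
    - [0,0,1.9]
  turn:
    - [0,0,0]
    - [0,0,0]
    - [0,0,0]
    - [0,0,0]
    - [0,0,0]

```text
clock: 5.85
position: [0.4613, -0.0632, -0.0345]
tool_rot: [-3.142, -0.0, 3.002]
force: [-0.0, -0.2, 0.4]
grip_width: 0.0851
```

>>> arm_command:
  gripper: [5,5,5,5,5]
  slide:
    - [0,0,0]
    - [0,0,0]
    - [0,0,0]
    - [0,0,0]
    - [0,0,0]
  turn:
    - [0,0,0]
    - [0,0,0]
    - [0,0,0]
    - [0,0,0]
    - [0,0,0]
  force: 50

```text
clock: 6.48
position: [0.4615, -0.0633, -0.034]
tool_rot: [-3.141, 0.0, 3.002]
force: [-2.0, -0.2, 6.3]
grip_width: 0.0529
```

>>> arm_command:
  gripper: [5,5,5,5,5]
  slide:
    - [0,0,-1]
    - [0,0,-5]
    - [0,0,-10]
    - [0,0,-15]
    - [0,0,-15.4]
  turn:
    - [0,0,0]
    - [0,0,0]
    - [0,0,0]
    - [0,0,0]
    - [0,0,0]
  force: 60

```text
clock: 7.1
position: [0.4626, -0.0636, 0.1227]
tool_rot: [-3.141, 0.004, 3.002]
force: [0.3, -0.2, -4.3]
grip_width: 0.0531
```

```bash
python3 -c "
from h import *
c=vision.camera_model('wrist');im=vision.grab_frame('wrist');cv2.imwrite('pics/w5.png',im);np.save('w5T.npy',c['T'])
s=bot.observe();print(s['position'],s['grip_width'],s['force'],s['moment']);np.save('w5p.npy',np.r_[s['position'],s['tool_rot']])
plan([.5232,.3548,.12],181.2)
cv2.imwrite('pics/w5z.png',cv2.convertScaleAbs(cv2.resize(im[200:460,200:440],None,fx=2.3,fy=2.3,interpolation=cv2.INTER_CUBIC),alpha=2.2))"
```

```text
[ 0.46194189 -0.0637794   0.12136709] 0.053131807631479545 [ 0.12132334 -1.31355111 -3.44328041] [0.02780733 0.02252276 0.03758903]
slide [-0.22, 42.3, 0.11] turn [-0.1, 0.1, -9.2] n 6.768645705289661 0.8629643863455828
```

View pics/w5z.png

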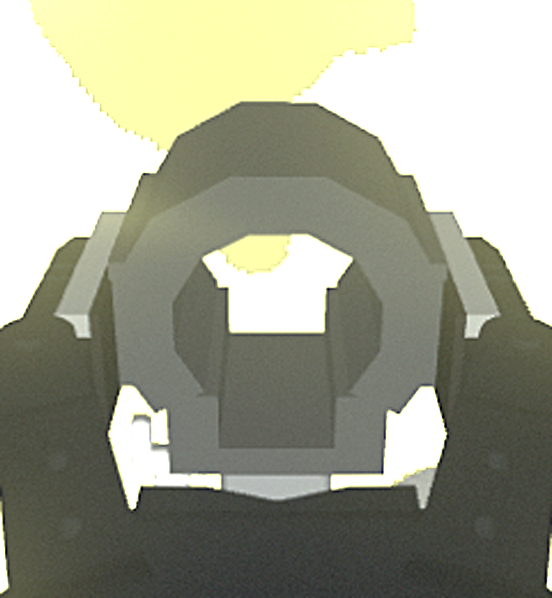

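The lever is held level between the pads. Hub back top edge at crop y=177, front edge 473, flats at x=107 and 445. I'll compute its offset in the tool frame.

```bash
python3 - <<'E'
from h import *
c=vision.camera_model('wrist');c['T']=np.load('w5T.npy');q=np.load('w5p.npy');R=Ro.from_euler("xyz",q[3:]).as_matrix();p=q[:3]
g=lambda x,y:(x/2.3+200,y/2.3+200)
for dz in (.064,.068,.072):
  f=lambda x,y:np.round((R.T@(onz(c,*g(x,y),p[2]+dz)-p))[:2]*1000,1)
  print(dz,"L",f(107,300),"R",f(445,300),"back",f(277,177),"front",f(172,473),f(382,473),"slot",f(220,448),f(334,448))
E
```

```text
0.064 L [  3.2 -28.7] R [ 3.2 28.8] back [26.3  0.2] front [-34.6 -19.3] [-34.6  19.9] slot [-28.6 -10.2] [-28.6  10.8]
0.068 L [  5.9 -27.7] R [ 5.9 27.9] back [28.2  0.2] front [-30.7 -18.6] [-30.7  19.2] slot [-24.9  -9.8] [-24.9  10.4]
0.072 L [  8.5 -26.7] R [ 8.6 26.9] back [30.   0.2] front [-26.7 -18. ] [-26.7  18.5] slot [-21.1  -9.5] [-21.1  10. ]
```

>>> arm_command:
  gripper: [5,5,5,5,5]
  slide:
    - [0,5,0]
    - [0,11,0]
    - [0,17,0]
    - [-0.1,23,0]
    - [-0.1,29,0]
  turn:
    - [0,0,-1]
    - [0,0,-3]
    - [0,0,-5]
    - [0,0,-7]
    - [0,0,-9.2]

```text
clock: 7.78
position: [0.5021, 0.2252, 0.1182]
tool_rot: [-3.14, -0.002, -3.119]
force: [1.1, -0.2, -3.6]
grip_width: 0.0531
```

```bash
python3 -c "
from h import *
plan([.5236,.3546,.115],181.2)"
```

```text
slide [-2.44, 12.89, 0.3] turn [-0.1, -0.1, 0.1] n 2.0991912560648953 0.014445437329633439
```

>>> arm_command:
  gripper: [5,5,5,5,5]
  slide:
    - [-1.2,5,0.2]
    - [-2.4,10,0.3]
    - [-2.4,12.6,0.3]
    - [-2.4,12.6,0.3]
    - [-2.4,12.6,0.3]
  turn:
    - [0,0,0]
    - [0,0,0]
    - [0,0,0]
    - [0,0,0]
    - [0,0,0]

```text
clock: 8.4
position: [0.5236, 0.3492, 0.1154]
tool_rot: [-3.14, -0.001, -3.121]
force: [0.3, -0.6, -3.7]
grip_width: 0.0534
```

```bash
python3 -c "
from h import *
im=vision.grab_frame('side');cv2.imwrite('pics/s6.png',im);im=vision.grab_frame('wrist');cv2.imwrite('pics/w6.png',im)
print(np.round(bot.observe()['position'],4),np.round(bot.observe()['qd'],3))
plan([.5236,.3546,.03],181.2)"
```

```text
[0.5242 0.3489 0.1161] [ 0.002 -0.007 -0.005 -0.006 -0.002  0.    -0.002]
slide [0.04, 0.58, 8.61] turn [-0.1, -0.0, -0.1] n 1.380104541605181 0.008650412004250506
```

>>> arm_command:
  gripper: [5,5,5,5,5]
  slide:
    - [0,0.6,1]
    - [0,0.6,2.5]
    - [0,0.6,3.5]
    - [0,0.6,4.5]
    - [0,0.6,4.5]
  turn:
    - [0,0,0]
    - [0,0,0]
    - [0,0,0]
    - [0,0,0]
    - [0,0,0]

```text
clock: 9.12
position: [0.5236, 0.3559, 0.0708]
tool_rot: [-3.141, -0.001, -3.12]
force: [-0.3, 0.8, -3.7]
grip_width: 0.0532
```

```bash
python3 -c "
from h import *
im=vision.grab_frame('wrist');cv2.imwrite('pics/w7.png',im)
cv2.imwrite('pics/w7z.png',cv2.convertScaleAbs(cv2.resize(im[200:460,200:440],None,fx=2.3,fy=2.3,interpolation=cv2.INTER_CUBIC),alpha=2.2))
s=bot.observe();print(s['force'],s['moment']);plan([.5236,.3546,.03],181.2)"
```

```text
[ 0.41008079 -0.48675333 -3.74411885] [ 0.0179905   0.06836222 -0.0013616 ]
slide [0.02, -0.16, 4.15] turn [-0.0, -0.0, 0.0] n 0.663846228486384 0.0027631596259566765
```

View pics/w7z.png

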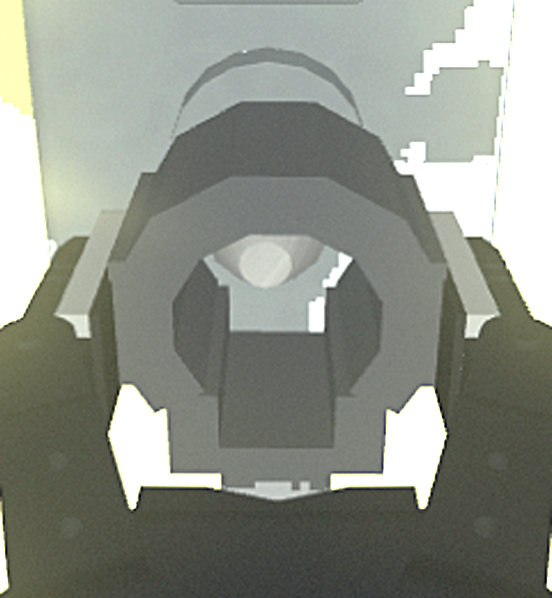

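The shaft tip is visible inside the bore at crop (265,265), about 2 mm left of centre. That agrees with the planned −1.6 mm in y. Checking x as well.

```bash
python3 -c "
from h import *
c=vision.camera_model('wrist');s=bot.observe();R=Ro.from_euler('xyz',s['tool_rot']).as_matrix()
for z in (.113,.115,.117):
  t=onz(c,265/2.3+200,265/2.3+200,z);print(t,(R.T@(t-s['position'])*1000).round(1))"
```

```text
[0.525884  0.3540328 0.113    ] [ -2.   -2.2 -41.5]
[0.52468013 0.35403775 0.115     ] [ -0.8  -2.2 -43.5]
[0.52347627 0.3540427  0.117     ] [  0.4  -2.2 -45.5]
```

>>> arm_command:
  gripper: [5,5,5,5,5]
  slide:
    - [-0.1,-0.2,0]
    - [-0.1,-0.2,0.6]
    - [-0.1,-0.2,1.2]
    - [-0.1,-0.2,1.8]
    - [-0.1,-0.2,2]
  turn:
    - [0,0,0]
    - [0,0,0]
    - [0,0,0]
    - [0,0,0]
    - [0,0,0]

```text
clock: 9.8
position: [0.5248, 0.3542, 0.0511]
tool_rot: [-3.141, -0.001, -3.12]
force: [-0.4, -0.6, -3.5]
grip_width: 0.0528
```

>>> arm_command:
  gripper: [5,5,5,5]
  slide:
    - [0,0,0.4]
    - [0,0,0.8]
    - [0,0,1.2]
    - [0,0,1.5]
  turn:
    - [0,0,0]
    - [0,0,0]
    - [0,0,0]
    - [0,0,0]

```text
clock: 10.3
position: [0.5249, 0.3542, 0.0364]
tool_rot: [-3.142, -0.0, -3.12]
force: [0.2, -0.1, -2.9]
grip_width: 0.0529
```

>>> arm_command:
  gripper: [5,5,5,5]
  slide:
    - [0,0,0.3]
    - [0,0,0.5]
    - [0,0,0.7]
    - [0,0,0.7]
  turn:
    - [0,0,0]
    - [0,0,0]
    - [0,0,0]
    - [0,0,0]

```text
clock: 10.8
position: [0.525, 0.3543, 0.0302]
tool_rot: [-3.142, 0.0, -3.121]
force: [-3.0, -2.8, 5.2]
grip_width: 0.0529
```

Contact is at the predicted home height (underside about 0.064). I'll press slightly to confirm, then release.

>>> arm_command:
  gripper: [5,5,5]
  slide:
    - [0,0,0.1]
    - [0,0,0.1]
    - [0,0,0.1]
  turn:
    - [0,0,0]
    - [0,0,0]
    - [0,0,0]

```text
clock: 11.18
position: [0.5251, 0.3543, 0.0301]
tool_rot: [-3.141, 0.001, -3.121]
force: [-6.6, -6.5, 21.1]
grip_width: 0.053
```

>>> arm_command:
  gripper: [8.5,8.5,8.5,8.5,8.5]
  slide:
    - [0,0,0]
    - [0,0,0]
    - [0,0,0]
    - [0,0,0]
    - [0,0,-1]
  turn:
    - [0,0,0]
    - [0,0,0]
    - [0,0,0]
    - [0,0,0]
    - [0,0,0]

```text
clock: 11.8
position: [0.5246, 0.354, 0.0385]
tool_rot: [-3.141, -0.001, -3.12]
force: [0.2, -0.2, -0.4]
grip_width: 0.0849
```

>>> arm_command:
  gripper: [8.5,8.5,8.5,8.5,8.5]
  slide:
    - [0,0,-4]
    - [0,0,-8]
    - [0,0,-12]
    - [0,0,-16]
    - [0,0,-17]
  turn:
    - [0,0,0]
    - [0,0,0]
    - [0,0,0]
    - [0,0,0]
    - [0,0,0]

```text
clock: 12.42
position: [0.5255, 0.3551, 0.212]
tool_rot: [3.139, 0.003, -3.12]
force: [0.7, -0.1, -0.1]
grip_width: 0.0851
```

```bash
python3 -c "
from h import *
c=vision.camera_model('wrist');im=vision.grab_frame('wrist');cv2.imwrite('pics/w8.png',im);np.save('w8T.npy',c['T'])
print(bot.observe()['force'],[px(c,[.523,.355,z]).round() for z in (.064,.098,.115)])
plan([.449,.068,.2],8)"
```

```text
[ 0.51812596 -0.08639138  1.39388745] [array([320., 207.]), array([320., 216.]), array([320., 222.])]
slide [8.26, -28.53, 1.1] turn [0.3, -0.1, 173.2] n 4.755122798925312 16.187470790109682
```

View pics/w8.png

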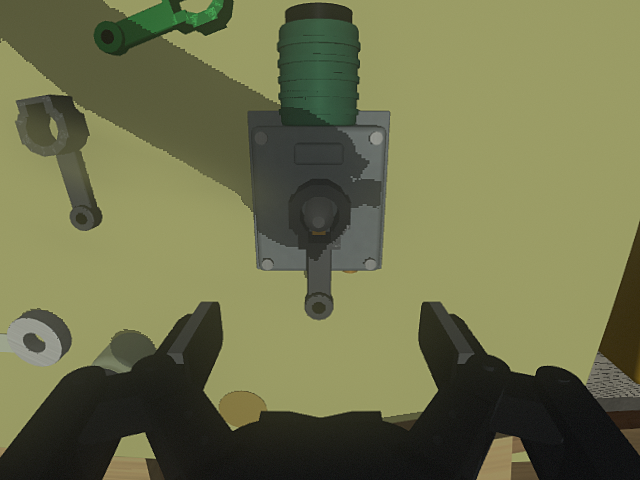

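The right lever is home on the shaft at (320,215). Its arm points along the key, and at 21 N it did not go down any further. That was picture 12, so from here on I use numeric measurements. I'll move over the other lever now.

```bash
python3 -c "
from h import *
print(np.degrees(bot.observe()['qpos']).round());plan([.452,.069,.2],188)"
```

```text
[-10.  36. -46.  88.  27.  68.  30.]
slide [7.96, -28.43, 1.1] turn [0.1, 0.2, -6.8] n 4.727502440057361 0.6352181868681147
```

>>> arm_command:
  gripper: [8.5,8.5,8.5,8.5,8.5]
  slide:
    - [1.6,-5.7,0]
    - [3.2,-11.4,0.2]
    - [4.8,-17.1,0.5]
    - [6.4,-22.8,1]
    - [8,-28.4,1.1]
  turn:
    - [0,0,-1.5]
    - [0,0,-3]
    - [0,0,-4.5]
    - [0,0,-6]
    - [0,0,-6.8]

```text
clock: 13.1
position: [0.4497, 0.0666, 0.1969]
tool_rot: [-3.142, -0.001, -3.001]
force: [1.2, -1.2, 0.7]
grip_width: 0.0847
```

>>> arm_command:
  gripper: [8.5,8.5]
  slide:
    - [0,0,0]
    - [0,0,0]
  turn:
    - [0,0,0]
    - [0,0,0]

```text
clock: 13.35
position: [0.451, 0.0688, 0.1976]
tool_rot: [3.141, -0.0, -3.002]
force: [0.7, 0.1, 0.1]
grip_width: 0.0848
```

```bash
python3 - <<'E'
from h import *
c=vision.camera_model('wrist');im=vision.grab_frame('wrist');cv2.imwrite('pics/w9.png',im);np.save('w9T.npy',c['T'])
s=bot.observe();print(np.round(np.degrees(s['qpos'])),s['position'])
hsv=cv2.cvtColor(im,cv2.COLOR_BGR2HSV);m=((hsv[...,1]<75)|(hsv[...,2]<60)).astype(np.uint8)
u,v=px(c,[.449,.069,.034]);print("hub exp",u,v,"eye exp",px(c,[.552,.083,.012]))
x0,y0=int(u)-45,int(v)-45
for y in range(y0,y0+150,3): print(y,''.join('#' if m[y,x] else '.' for x in range(x0,x0+95)))
print(x0)
E
```

```text
[ 26.  21. -53. 114.  20.  55.  61.] [0.45104959 0.06957324 0.19763628]
hub exp 320.3619471626046 204.33312113689644 eye exp [319.877958  287.5582544]
159 ...............................................................................................
162 ...............................................................................................
165 ...............................................................................................
168 ...............................................................................................
171 ...............................................................................................
174 .............................####################################..............................
177 ............................######################################.............................
180 ............................#######################################............................
183 ............................#######################################............................
186 ...........................##########........
[... 3354 characters left out ...]
 ..................................#########################....................................
291 ..................................#########################....................................
294 ...................................#######################.....................................
297 ....................................####################.......................................
300 ........................................#############..........................................
303 ...............................................................................................
306 ...............................................................................................
275
```

```bash
python3 - <<'E'
from h import *
c=vision.camera_model('wrist');s=bot.observe();R=Ro.from_euler('xyz',s['tool_rot']).as_matrix()
f=lambda u,v,z:((R.T@(onz(c,u,v,z)-s['position']))*1000).round(1)
print("eye",f(321.3,290.5,.012),"flats",f(295,207,.034),f(349,207,.034),"arm",f(321.2,240,.012),f(321.2,275,.012),"back bottom",f(321,173,0),"front top",f(321,232,.034),"bore wide",f(321.5,204,.034))
E
```

```text
eye [-105.8    1.6  185.6] flats [ -0.8 -25.2 163.6] [ -0.8  29.4 163.7] arm [-43.6   1.4 185.6] [-86.    1.5 185.6] back bottom [ 28.7   1.1 197.6] front top [-27.3   1.1 163.6] bore wide [  2.3   1.5 163.6]
```

>>> arm_command:
  gripper: [8.5,8.5,8.5,8.5,8.5]
  slide:
    - [-0.2,0.2,5]
    - [-0.2,0.2,10]
    - [-0.2,0.2,15]
    - [-0.2,0.2,18]
    - [-0.2,0.2,19]
  turn:
    - [0,0,0]
    - [0,0,0]
    - [0,0,0]
    - [0,0,0]
    - [0,0,0]

```text
clock: 14.02
position: [0.4518, 0.0725, 0.0062]
tool_rot: [3.141, -0.002, -2.999]
force: [0.1, -0.3, 0.2]
grip_width: 0.0849
```

>>> arm_command:
  gripper: [8.5,8.5,8.5,8.5,8.5]
  slide:
    - [0,0,1]
    - [0,0,2]
    - [0,0,3]
    - [0,0,4.1]
    - [0,0,4.1]
  turn:
    - [0,0,0]
    - [0,0,0]
    - [0,0,0]
    - [0,0,0]
    - [0,0,0]

```text
clock: 14.65
position: [0.4523, 0.0709, -0.0339]
tool_rot: [-3.142, -0.001, -3.002]
force: [0.5, 0.9, -0.1]
grip_width: 0.0854
```

>>> arm_command:
  gripper: [5,5,5,5,5]
  slide:
    - [0,0,0]
    - [0,0,0]
    - [0,0,0]
    - [0,0,0]
    - [0,0,0]
  turn:
    - [0,0,0]
    - [0,0,0]
    - [0,0,0]
    - [0,0,0]
    - [0,0,0]
  force: 60

```text
clock: 15.28
position: [0.4529, 0.0709, -0.0328]
tool_rot: [-3.141, 0.001, -3.002]
force: [-1.2, 0.1, 8.3]
grip_width: 0.0528
```

>>> arm_command:
  gripper: [5,5,5,5]
  slide:
    - [0,0,-1]
    - [0,0,-6]
    - [0,0,-11]
    - [0,0,-13.5]
  turn:
    - [0,0,0]
    - [0,0,0]
    - [0,0,0]
    - [0,0,0]

```text
clock: 15.78
position: [0.453, 0.071, 0.1045]
tool_rot: [-3.141, 0.002, -3.002]
force: [0.5, -0.3, -4.1]
grip_width: 0.0527
```

```bash
python3 -c "
from h import *
print(bot.observe()['force'],bot.observe()['grip_width']);plan([.472,-.327,.10],180)"
```

```text
[ 0.45191837 -0.25901531 -4.05139443] 0.052694803947957836
slide [3.67, -39.67, 0.44] turn [0.0, 0.1, 8.0] n 6.3753868124694 0.7488816416586107
```

>>> arm_command:
  gripper: [5,5,5,5,5]
  slide:
    - [0.4,-4.5,0]
    - [1,-10.5,0]
    - [1.5,-16.5,0]
    - [2,-22.5,0]
    - [2.6,-28.5,0]
  turn:
    - [0,0,1]
    - [0,0,2]
    - [0,0,4]
    - [0,0,6]
    - [0,0,8]

```text
clock: 16.4
position: [0.4663, -0.2169, 0.1025]
tool_rot: [3.141, 0.0, 3.141]
force: [1.4, 1.0, -2.8]
grip_width: 0.0535
```

```bash
python3 -c "
from h import *
print(np.degrees(bot.observe()['qpos']).round(),bot.observe()['grip_width']);plan([.472,-.327,.10],180)"
```

```text
[ 50.  33. -43. 112.  30.  47.  81.] 0.053468560569178654
slide [-0.58, -11.01, 0.24] turn [0.0, 0.0, -0.1] n 1.7643016232773914 0.005416675309867608
```

>>> arm_command:
  gripper: [5,5,5,5,5]
  slide:
    - [-0.3,-5.5,0]
    - [-0.6,-10,0]
    - [-0.6,-10.8,0]
    - [-0.6,-10.8,2]
    - [-0.6,-10.8,6]
  turn:
    - [0,0,0]
    - [0,0,0]
    - [0,0,0]
    - [0,0,0]
    - [0,0,0]

```text
clock: 17.02
position: [0.4733, -0.3218, 0.0414]
tool_rot: [-3.141, 0.002, -3.14]
force: [0.7, -2.0, -4.1]
grip_width: 0.0533
```

```bash
python3 -c "
from h import *
print(bot.observe()['force'],bot.observe()['grip_width']);plan([.472,-.327,-.029],180)"
```

```text
[ 0.68964679 -2.03798538 -4.11104775] 0.053298931692027984
slide [0.14, -0.52, 7.04] turn [-0.0, 0.1, 0.1] n 1.1290481703546862 0.012478531092147027
```

>>> arm_command:
  gripper: [5,5,5,5,5]
  slide:
    - [0.1,-0.3,2]
    - [0.1,-0.3,4]
    - [0.1,-0.3,5.5]
    - [0.1,-0.3,6.3]
    - [0.1,-0.3,6.6]
  turn:
    - [0,0,0]
    - [0,0,0]
    - [0,0,0]
    - [0,0,0]
    - [0,0,0]

```text
clock: 17.65
position: [0.4718, -0.3259, -0.0244]
tool_rot: [-3.142, 0.0, -3.141]
force: [0.2, 0.1, -2.3]
grip_width: 0.053
```

>>> arm_command:
  gripper: [5,5,5]
  slide:
    - [0,0,0.2]
    - [0,0,0.3]
    - [0,0,0.3]
  turn:
    - [0,0,0]
    - [0,0,0]
    - [0,0,0]

```text
clock: 18.02
position: [0.4718, -0.326, -0.0271]
tool_rot: [-3.141, 0.0, -3.141]
force: [0.3, -1.3, -3.9]
grip_width: 0.0531
```

>>> arm_command:
  gripper: [5,5,5]
  slide:
    - [0,0,0.15]
    - [0,0,0.2]
    - [0,0,0.2]
  turn:
    - [0,0,0]
    - [0,0,0]
    - [0,0,0]

```text
clock: 18.4
position: [0.4718, -0.3261, -0.0278]
tool_rot: [-3.14, 0.0, -3.142]
force: [-9.9, 4.5, 29.3]
grip_width: 0.0529
```

>>> arm_command:
  gripper: [8.5,8.5,8.5,8.5,8.5]
  slide:
    - [0,0,0]
    - [0,0,0]
    - [0,0,0]
    - [0,0,0]
    - [0,0,-1]
  turn:
    - [0,0,0]
    - [0,0,0]
    - [0,0,0]
    - [0,0,0]
    - [0,0,0]

```text
clock: 19.02
position: [0.4713, -0.3256, -0.0194]
tool_rot: [3.141, -0.001, -3.141]
force: [0.2, -0.2, 0.5]
grip_width: 0.085
```

>>> arm_command:
  gripper: [8.5,8.5,8.5,8.5,8.5]
  slide:
    - [0,0,-4]
    - [0,0,-9]
    - [0,0,-15]
    - [0,0,-21]
    - [0,0,-21]
  turn:
    - [0,0,0]
    - [0,0,0]
    - [0,0,0]
    - [0,0,0]
    - [0,0,0]

```text
clock: 19.65
position: [0.4735, -0.3266, 0.1956]
tool_rot: [-3.138, 0.005, -3.142]
force: [0.5, -0.1, -1.2]
grip_width: 0.0853
```

```bash
python3 - <<'E'
from h import *
c=vision.camera_model('wrist');im=vision.grab_frame('wrist');cv2.imwrite('pics/w10.png',im);t=vision.grab_frame('top');cv2.imwrite('pics/top1.png',t);cv2.imwrite('pics/side2.png',vision.grab_frame('side'))
print(bot.observe()['force'],bot.observe()['position'],bot.observe()['clock'])
g=cv2.cvtColor(im,cv2.COLOR_BGR2GRAY)
u,v=px(c,[.472,-.326,.039]);print(u,v,px(c,[.572,-.326,.017]));x0,y0=int(u)-55,int(v)-50
P=g[y0:y0+150,x0:x0+110].astype(float);q=np.quantile(P,[.2,.4,.6,.8]);
for y in range(0,150,4): print(y0+y,''.join('#+-.'[3-min(3,int(np.searchsorted(q,P[y,x])))] for x in range(0,110,2)))
E
```

```text
[-0.14410899  0.31659123 -0.82110263] [ 0.47107541 -0.32587909  0.19036687] 19.8
321.3040824978019 205.5507473508432 [321.14780399 286.60208313]
155 ------.-.....-.............-...---------------.########
159 -----.-...--.-..-...........-....-...----.----.########
163 ----......-........................-----------+########
167 ----.-..-...................-.........---..--.+########
171 -----.-..................................-.--.+########
175 ---------..-...........................-..-----------+-
179 +---------.----........................------.---------
183 +-+----------..........................---.------------
187 ++-+------------............-...-.......--.----------+-
191 +++----------.-...........-....-..........-------------
195 ++++------.---.........--.---...-.-.......-----.---+++-
199 ++++--------.-.............-....----......--..######..+
203 --------------.......------..--.-.--......-.###########
207 +-------------........---.-.--.---........+############
211 -+-+-------.............-..-----.........-#############
215 ------------.-...........................+#########
[... 624 characters left out ...]
#######++++++++++++#####################
263 +#+#####+#############++++++++++++#####################
267 ###+++++####+##+#+####++++++++++++#####################
271 ++#++++#+#++#+##+++###++++++++++++##+##################
275 +++++++++++#++++++#++#.+++++++++++#####+#+#############
279 ++++#+++#++++++#++++#....+#++#+...##+++++##+#++##+#++##
283 ++++++++#++++#+++++##++++++++++++.++++##+++###+#+++++##
287 ++++++#+++++++++++++#++++.....+++++++++++++++++++++++#+
291 ++#+++++++++++#+++++#++++......+++++#+++#++++++++++#+++
295 +++++++++++++++++++++#+++++++++++++++++++++++++++++#+++
299 #++++++++++++#+++#+++++#++++++++#+++++++++++++++#++++++
303 #++++++++#+++++++++++++++++++++++++++++++++++++++++#+++
```

The tray lever's arm and eye appear exactly where a flat lever should (arm centred at u≈321, eye at v≈288). I'll do a last top-view check of the shaft lever's eye, then hand in.

```bash
python3 - <<'E'
from h import *
c=vision.camera_model('top');a=cv2.imread('pics/top0.png').astype(int);b=cv2.imread('pics/top1.png').astype(int)
m=(abs(a-b).sum(2)>40).astype(np.uint8);m[:, 205:]=0;m[:130]=0
ys,xs=np.where(m);print(xs.min(),xs.max(),ys.min(),ys.max(),len(xs))
print("eye exp",px(c,[.623,.357,.076]),"eye end",px(c,[.638,.357,.07]),"hub",px(c,[.523,.355,.098]))
r=m[ys.min():ys.max()+1:3,100:200]
for i in r: print(''.join('#' if k else '.' for k in i))
E
```

```text
120 162 139 217 1539
eye exp [137.80338105 147.50730008] eye end [139.18076217 140.6823345 ] hub [133.31302155 197.55063993]
.....................................##.............................................................
................................#############.......................................................
..............................##################....................................................
..............................###################...................................................
...............................##################...................................................
.................................##############....#########........................................
.................................##############..#############......................................
.................................##############..#############......................................
.................................##..#####.################.........................................
.................................######..##########...............
[... 1051 characters left out ...]
..............#######...............#############.##..........................................
.........................####............##############..#..........................................
.....................###...########....#######.#######..##..........................................
.........................#####...###..##############...###..........................................
...............................##..#..###########...####............................................
..................................############...###................................................
..........................................#######...................................................
```

The eye's end (row 139) and the hub match the predicted home pose.

```bash
python3 -c "
from h import *
print(job_done())"
```

```text
the job is handed in; nothing more can be done
None
```

The lever with its slot on the arm's side is home on the keyed shaft, and the other lever is lying flat in the grey tray. I handed the job in with the robot clear of everything, at about 20 s of the 72 s allowed.

- **Shaft lever:** it touched down with its underside at about 64 mm; the seat measured about 63.5 mm. A 21 N press moved it no further. The wrist picture shows its arm along the key, and the last top view put its hub and eye within a pixel or two of the predicted home position.
- **Tray lever:** it lies right way up along x, with its hub 40 mm back from the middle. It touched the floor about 1 mm above the expected height and took a 29 N press. The wrist image shows its arm and eye where a flat lever's should be. I checked that image numerically only, because the 12 viewed pictures were used up.

**Disagreement found:** the real finger ends sit about 37 mm behind the stated TCP, according to both the wrist and side pictures. Because of this my first grasp closed on air above the hub. I corrected for it, and both grasps then closed at about 53 mm on the 54 mm flats.

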